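# Test the stop button and restart

## Task

Test the stop button on the yellow stop station: push the red mushroom head all the way in until it latches, then, with a fingertip pushing on one of its lobes, turn it clockwise as the arrows show until it springs back out, and finally press the green button to restart. Nothing is to be gripped or picked up: leave the station standing where it is and do not disturb the things around it.

Things in the scene. Friction and masses are not known exactly. Their poses are not given: they have to be found in the camera images.
- station: cordless stop station: yellow box on a dark base, 92 mm (its x) by 192 mm (its y), its lid 55 mm above the worktop; about 2 kg, standing loose on rubber feet. Origin at the centre of its underside, z up. The red mushroom head stands at y = -45 mm, the green button at y = +55 mm, both at x = 0.
- stop_top (a point): centre of the crown of the red mushroom head, on its axis: 101 mm above the worktop when out, 93 mm when latched in. The round crown has a radius of 21 mm; three lobes stick out sideways from it, 120 degrees apart. Under the head there is free space down to the lid beyond a radius of 21 mm. The frame turns with the head: x away from stop_lobe, z up.
- stop_lobe (a point): outer end of one of the three lobes, 38 mm from the head's axis, half-way up the lobe (14 mm below the crown); with the twist at 0 it points to the station's -x. Each lobe is 14 mm wide with a rounded end and upright sides that reach from 5 mm to 23 mm below the crown. It moves and turns with the head.
- stop_press (a joint): how far the red head is pushed in: 0 out, 0.008 m fully in. It resists with about 7 N at first, snaps over at about 0.0055 m and then stays in by itself, held down by about 3 N.
- stop_twist (a joint): turn of the red head, rad, 0 to 0.8, growing clockwise seen from above; a spring of 0.01 to 0.03 N m turns it back to 0. When the head is latched in, turning it lifts it by a cam, 10 mm per rad; at 0.3 to 0.5 rad it springs out by itself (a push of 3 to 8 N on a lobe).
- start_button (a joint): how far the green button is pressed: 0 out, 0.005 m fully in; it takes about 5 N and springs back.
- start_top (a point): centre of the top of the green button, 14 mm in radius, 71 mm above the worktop when out (16 mm above the lid).
- cup_orange: white specimen cup with an orange lid, 58 mm wide, 61 mm tall; stands loose beside the station, to be left alone. Origin at the centre of its underside.
- cup_blue: white specimen cup with a blue lid, 58 mm wide, 61 mm tall; stands loose beside the station, to be left alone. Origin at the centre of its underside.
- oil: small amber bottle with a black dropper cap, 27 mm wide, 67 mm tall; stands loose beside the station, to be left alone. Origin at the centre of its underside.
- tally: white hand tally counter with a ring, 79 x 54 x 24 mm, lying flat; stands loose beside the station, to be left alone. Origin at the centre of its underside.
- marker: white marker with a black cap, 14 x 128 x 15 mm, lying along its y axis; stands loose beside the station, to be left alone. Origin at the centre of its underside.
Things that resemble listed ones, but are neither listed nor needed, are in the scene too. Leave any purple look-alike of the station alone.

How it is judged:
By the outcome, as a careful person would: the job done as asked, in the order asked, and still so for the second after the job is handed in, with the robot touching nothing.
It also fails if it takes over 48 s, if anything falls off the work surface, if the arm or the gripper's body presses on something with over 40 N, if the wrist force passes 120 N, or if a joint passes its speed limit or range.

## Robot

A 6-joint arm with a two-finger parallel gripper is mounted at the origin on a cart in front of the work surface, level with it; the furniture and walls round the work are solid. World frame = base frame: x ahead of the robot, y to its left, z up, the work surface at z = 0. Lengths are in m, angles in degrees, forces in N, time in s.
With the tool pointing down it reaches from about 0.4 to 0.825 m from the base axis. Payload 7 kg.
Tool frame: the origin (TCP) lies midway between the tips of the shut fingers; the grasp point (between the pads) lies 19 mm behind it; z points along the fingers, y is the line along which they close (so a half turn about z gives the same grasp; the last joint's range is limited). The gripper opens to 88 mm and grips with 3 to 60 N. Pads are 19 mm wide; open, the fingers measure 130 mm over their backs; the gripper's body (78 mm by 193 mm) begins 47 mm behind the grasp point.
Start: joints at [86.637, 20.546, 0.682, 0, -70.136, -16.507], TCP at [0.229, 0.635, 0.197] pointing down, gripper open.
Joint ranges: [-176.03, 176.03], [-82.01, 121.73], [-58.28, 71.71], [-173.87, 95.51], [-174.79, -0.11], [-173.66, 173.66]. Speed limits (degrees/s): [136.94, 136.94, 172.46, 180, 180, 180].

## Interface

Orientations are given as a 3x3 rotation matrix whose columns are the frame's x, y, z axes.
In Python, from rig import robot gives the robot as it stands. Calls block until the motion is done:
- robot.goto(position, orientation): joint-space move of the TCP to a pose.
- robot.servo_line(position, ori=None, speed=0.15): straight line of the TCP; ori=None keeps the orientation; speed is the mean speed in m/s.
- robot.movej(angles): joint-space move.
- robot.move_gripper(opening): opening from 0.0 (shut) to 1.0 (fully open); the grip force is fixed at half the most; returns when the fingers have stopped.
- robot.dwell(seconds).
- robot.ik(position, orientation): joint angles nearest the present ones, or None.
- robot.grab_frame(name): name is "side" or "top"; returns (picture, depth): 480x640x3 uint8, red, green, blue; 480x640 float32, m along the optical axis (not along the pixel's ray), 0 where there is no reading.
- robot.camera_info(name): a dict with "vfov" (degrees; the focal length in pixels is half the picture's height over the tangent of half this angle, whatever the lens; pixels are square), "cx", "cy" (the principal point, pixels), "view" (4x4, takes a point from world to camera coordinates). Camera axes: x right, y down, z forward; pixel columns grow to the right and rows downward; lengths in m; the calibration is good to about 2 mm. A picture is of the moment at which its call begins. camera_info takes no time and is no camera call.
A pose or a line that the arm cannot do raises robot.Unreachable and nothing moves.
- robot.job_done(): hands the job in; it is judged then, once.
Readings, each from a call of its own:
- robot.read_t(): time.
- robot.read_qpos(): joint angles.
- robot.read_qvel(): joint speeds.
- robot.read_effort(): joint torques, N m.
- robot.read_position(): TCP position.
- robot.read_tcp_rot(): TCP orientation.
- robot.read_force(): force on the tool from outside, world axes, zero at the start.
- robot.read_ft_torque(): the same for the moment, N m.
- robot.read_grip_width(): opening from 0.0 (shut) to 1.0 (fully open).
- robot.read_finger_force(): force on a finger pad.
Only numpy, scipy, OpenCV 4.12 (cv2) and the standard library are available. Lean on these libraries where they do the work, as an engineer would, in place of code of your own. Each camera call takes 0.05 s, during which the arm holds its last target. There are 200 camera calls.

## Working session

There is one attempt and no reset: what is moved stays moved. The work goes in short steps, each a Python script; the robot and the scene stay as the last script left them, time stands still between calls to the robot, and variables do not carry over. Pictures are saved under pics/ and viewed, at most 10 in all, crops included, and the job is handed in when it is done.

```bash
mkdir -p pics
cat > h.py <<'E'
import numpy as np, cv2
from rig import robot
def cam(n):
    i=robot.camera_info(n); f=240/np.tan(np.radians(i["vfov"])/2)
    return f,i["cx"],i["cy"],np.array(i["view"])
def on_plane(n,u,v,z):
    f,cx,cy,V=cam(n); R,t=V[:3,:3],V[:3,3]; o=-R.T@t
    d=R.T@np.array([(u-cx)/f,(v-cy)/f,1]); return o+d*(z-o[2])/d[2]
def grab(n,p):
    im,d=robot.grab_frame(n); cv2.imwrite("pics/"+p+".png",im[:,:,::-1]); np.savez("pics/"+p,im=im,d=d); return im,d
E
ls
python3 - <<'E'
from h import *
for n in("top","side"):
    grab(n,n+"0"); i=robot.camera_info(n); print(i)
print(robot.read_t(),robot.read_tcp_rot())
E
```

```text
h.py
pics
{'vfov': 47.379891345977896, 'cx': 313.9709577556186, 'cy': 237.6391924789408, 'view': array([[ 1.24724916e-04, -9.99807841e-01, -1.96026740e-02,
         1.02575610e-01],
       [-9.93792340e-01,  2.05688881e-03, -1.11231979e-01,
         5.74739403e-01],
       [ 1.11250926e-01,  1.94948606e-02, -9.93601118e-01,
         9.11305075e-01],
       [ 0.00000000e+00,  0.00000000e+00,  0.00000000e+00,
         1.00000000e+00]])}
{'vfov': 50.36391922690619, 'cx': 318.8764063460402, 'cy': 238.03797563865697, 'view': array([[ 9.99913185e-01, -1.31765605e-02,  1.34116773e-05,
        -5.34242588e-01],
       [-8.23185855e-03, -6.25474888e-01, -7.80200872e-01,
         1.07175271e-01],
       [ 1.02887526e-02,  7.80133029e-01, -6.25529056e-01,
         8.28616951e-01],
       [ 0.00000000e+00,  0.00000000e+00,  0.00000000e+00,
         1.00000000e+00]])}
0.1 [[ 9.40414636e-01 -3.40029673e-01 -3.65903515e-04]
 [-3.40029838e-01 -9.40413533e-01 -1.44768955e-03]
 [ 1.48156789e-04  1.48584656e-03 -9.99998885e-01]]
```

View pics/top0.png

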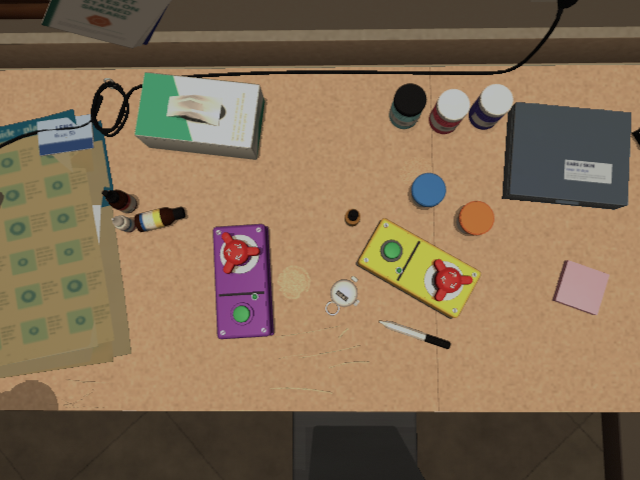

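View pics/side0.png

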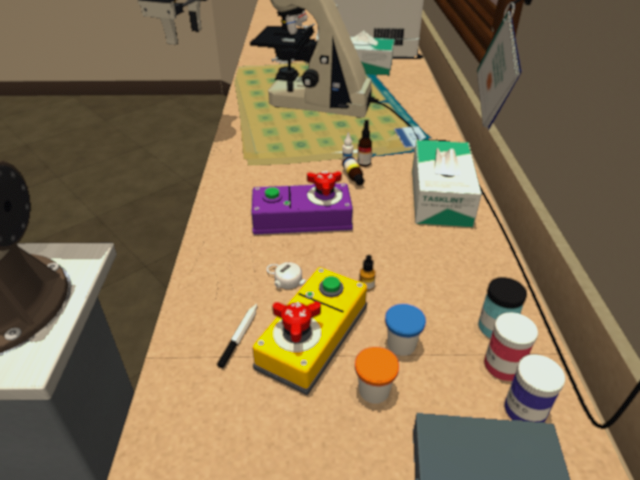

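The top view shows the yellow station with its red head near (450,279) and green button near (392,250). The cups are at (428,190) and (476,218), the oil at (353,217), the tally at (343,293) and the marker at (415,334).

```bash
cat > m.py <<'E'
from h import *
def measure(n,im):
    hsv=cv2.cvtColor(im,cv2.COLOR_RGB2HSV); out={}
    box=(350,205,490,330) if n=="top" else (245,255,375,395)
    roi=np.zeros(im.shape[:2],np.uint8); roi[box[1]:box[3],box[0]:box[2]]=255
    def big(lo,hi):
        m=cv2.inRange(hsv,lo,hi)&roi
        c=cv2.findContours(m,cv2.RETR_EXTERNAL,cv2.CHAIN_APPROX_NONE)[0]
        return max(c,key=cv2.contourArea)
    g=big((50,100,40),(80,255,255)); y=big((22,150,120),(34,255,255))
    roi2=roi.copy(); hsv2=hsv.copy(); hsv2[...,0]=(hsv[...,0].astype(int)+90)%180
    hsv,h0=hsv2,hsv
    m=cv2.inRange(hsv2,(80,180,60),(97,255,255))&roi
    r=max(cv2.findContours(m,cv2.RETR_EXTERNAL,cv2.CHAIN_APPROX_NONE)[0],key=cv2.contourArea)
    return g,y,r
def W(n,c,z): return np.array([on_plane(n,*p,z)[:2] for p in c.reshape(-1,2)],np.float32)
E
python3 - <<'E'
from m import *
for n in("top","side"):
    im=np.load(f"pics/{n}0.npz")["im"]; d=np.load(f"pics/{n}0.npz")["d"]
    g,y,r=measure(n,im)
    G=W(n,g,.071); print(n,"green",cv2.minEnclosingCircle(G),cv2.minAreaRect(G)[:2])
    Y=W(n,y,.055); print("lid",cv2.minAreaRect(Y))
    R=W(n,r,.087); c,rad=cv2.minEnclosingCircle(R); print("red",c,rad)
    # lobes: peaks of radius
    v=R-c; a=np.degrees(np.arctan2(v[:,1],v[:,0])); rr=np.hypot(*v.T)
    b=((a+180)//10).astype(int); print([(int(k*10-175),round(float(rr[b==k].max()*1000))) for k in range(36) if (b==k).any()])
    f,cx,cy,V=cam(n)
    if n=="top":
        from numpy.linalg import inv
        for (u,v) in ((450,279),(392,250),(428,190),(476,218),(353,217),(343,293),(430,275),(415,334)):
            z=d[v,u]; p=inv(V)@[(u-cx)/f*z,(v-cy)/f*z,z,1]; print((u,v),p[:3].round(3))
im=np.load("pics/top0.npz")["im"][200:350,330:500]; cv2.imwrite("pics/crop.png",cv2.resize(im[:,:,::-1],None,fx=4,fy=4,interpolation=cv2.INTER_CUBIC)[:600,:680])
E
```

```text
top green ((0.5499554872512817, -0.02663273923099041), 0.013775805942714214) ((0.549851655960083, -0.026519710198044777), (0.02466813288629055, 0.026528697460889816))
lid ((0.522782564163208, -0.07465553283691406), (0.1862471103668213, 0.08665948361158371), 60.010589599609375)
red (0.5000614523887634, -0.11428966373205185) 0.03705083578824997
[(-175, 19), (-165, 19), (-155, 19), (-145, 19), (-135, 19), (-125, 19), (-115, 20), (-105, 27), (-95, 37), (-85, 37), (-75, 34), (-65, 20), (-55, 21), (-45, 19), (-35, 20), (-25, 20), (-15, 20), (-5, 19), (5, 19), (15, 32), (25, 37), (35, 36), (45, 34), (55, 21), (65, 21), (75, 20), (85, 19), (95, 20), (105, 20), (115, 20), (125, 20), (135, 32), (145, 36), (155, 37), (165, 31), (175, 19)]
(450, 279) [ 0.501 -0.115  0.1  ]
(392, 250) [ 0.55  -0.027  0.073]
(428, 190) [ 0.652 -0.091  0.06 ]
(476, 218) [ 0.604 -0.169  0.064]
(353, 217) [0.607 0.036 0.056]
(343, 293) [0.48  0.052 0.024]
(430, 275) [ 0.509 -0.092  0.056]
(415, 334) [ 0.41  -0.072  0.013]
side green ((0.5516859292984009, -0.0344093032181263), 0.01596652902662754) ((0.5512888431549072, -0.034093160182237625), (0.03008788451552391, 0.025537041947245598))
lid ((0.5249037742614746, -0.08886198699474335), (0.20963074266910553, 0.09910561889410019), 60.207489013671875)
red (0.5017951130867004, -0.11489754170179367) 0.04129330441355705
[(-175, 18), (-165, 18), (-155, 19), (-145, 20), (-135, 21), (-125, 24), (-115, 24), (-105, 31), (-95, 41), (-85, 41), (-75, 33), (-65, 25), (-55, 24), (-45, 24), (-35, 20), (-25, 20), (-15, 18), (-5, 19), (5, 23), (15, 31), (25, 36), (35, 41), (45, 41), (55, 29), (65, 24), (75, 24), (85, 17), (95, 19), (105, 22), (115, 24), (125, 32), (135, 41), (145, 41), (155, 36), (165, 32), (175, 20)]
```

View pics/crop.png

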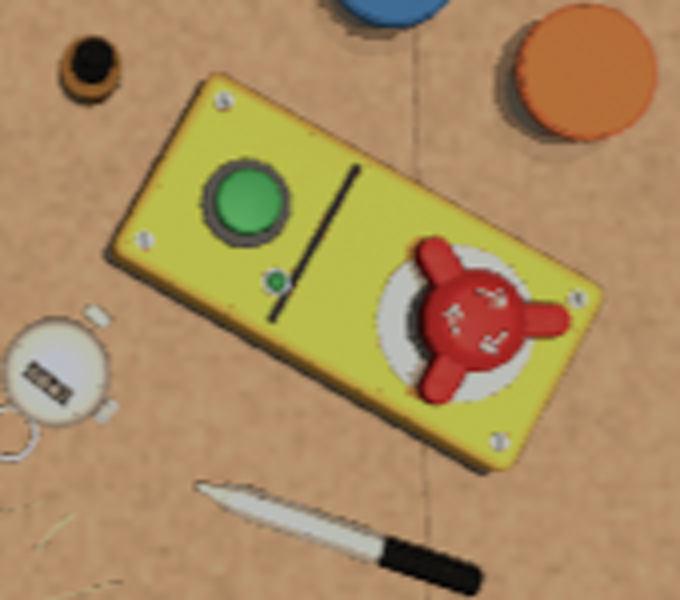

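The crop confirms a station yaw of about 60° for its y axis, the head centre at (0.500,-0.114), lobes at 30°, 150° and -90°, and the green button at (0.550,-0.027). Next I shut the gripper and press the head.

```bash
cat >> h.py <<'E'
C=np.array([.5003,-.1139]); GB=np.array([.5502,-.0268]); TH=np.radians(30)
def ori(a): # tool y along horizontal angle a, z down
    y=np.array([np.cos(a),np.sin(a),0]); z=np.array([0,0,-1.]); return np.column_stack([np.cross(y,z),y,z])
def press(z0,zmin,fstop):
    p=robot.read_position().copy() if hasattr(robot.read_position(),'copy') else np.array(robot.read_position())
    log=[]; f0=robot.read_force()[2]; z=z0
    while z>=zmin:
        robot.servo_line([p[0],p[1],z],speed=.02); f=robot.read_force()[2]-f0
        log.append((round(z,4),round(float(robot.read_position()[2]),4),round(float(f),1)))
        if f>fstop: break
        z-=.001
    return log
E
python3 - <<'E'
from h import *
for k in range(3):
  for h in (0,np.pi):
    a=TH+k*2*np.pi/3+h
    q=robot.ik([*C,.16],ori(a)); print(k,h,None if q is None else np.round(q))
robot.move_gripper(0.0)
a=TH+np.pi if (q:=robot.ik([*C,.13],ori(TH))) is None else TH
# choose the wrist branch nearest mid-range
best=min((h for h in (0,np.pi) if robot.ik([*C,.13],ori(TH+h)) is not None),key=lambda h:abs(robot.ik([*C,.13],ori(TH+h))[5]))
print("branch",best)
robot.goto([*C,.16],ori(TH+best)); robot.servo_line([*C,.108],speed=.1); print(robot.read_t(),robot.read_position(),robot.read_force())
for l in press(.101,.0905,20): print(l)
print(robot.read_t())
robot.servo_line([*C,.13],speed=.1); print(robot.read_t(),robot.read_grip_width())
E
```

```text
0 0 [   9.    7.  -23.    0.  -60. -159.]
0 3.141592653589793 [  9.   7. -23.   0. -60.  21.]
1 0 [  9.   7. -23.   0. -60. -39.]
1 3.141592653589793 [  9.   7. -23.   0. -60. 141.]
2 0 [  9.   7. -23.   0. -60.  81.]
2 3.141592653589793 [  9.   7. -23.   0. -60. -99.]
branch 3.141592653589793
5.0 [ 0.50069802 -0.11386669  0.10833174] [ 0.50738113 -0.02467001 -0.04787747]
(0.101, 0.101, 1.0)
(0.1, 0.1, 0.1)
(0.099, 0.0989, -0.6)
(0.098, 0.0979, -0.5)
(0.097, 0.0969, 0.2)
(0.096, 0.0959, -0.1)
(0.095, 0.0949, 0.7)
(0.094, 0.0939, -0.8)
(0.093, 0.0929, 0.3)
(0.092, 0.0919, 0.2)
(0.091, 0.0909, 0.6)
8.0
8.5417 0.007299164068365182
```

No contact force was seen down to 0.091 m, so I check the cameras before going on.

Run:
```python
from h import *
im,_=grab("side","s1"); im2,d=grab("top","t1")
a=cv2.resize(im[180:400,200:400],None,fx=2,fy=2); b=cv2.resize(im2[200:420,330:530],None,fx=2,fy=2)
cv2.imwrite("pics/c1.png",np.hstack([a,b])[:,:,::-1])
```

```text
(no output)
```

View pics/c1.png

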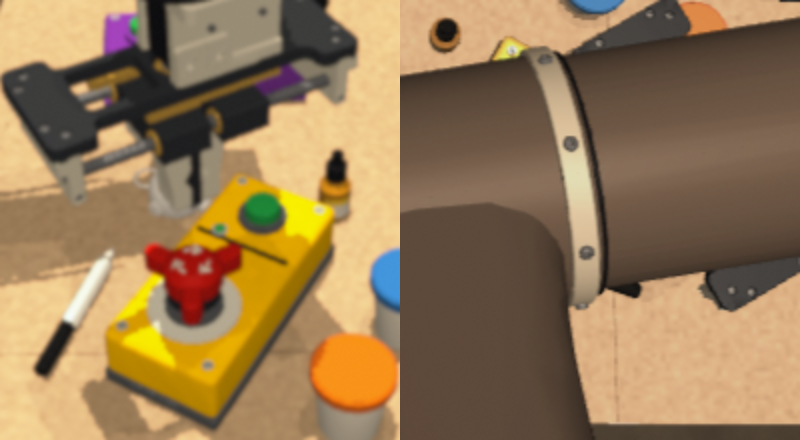

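Run:
```python
from h import *
f,cx,cy,V=cam("side")
P=robot.read_position(); print(P,robot.read_tcp_rot())
for p in ([*P],[*C,.101],[*C,.093]):
    c=V@[*p,1]; print(p,f*c[0]/c[2]+cx,f*c[1]/c[2]+cy)
from m import *
for k in("0","1"):
    s=np.load("pics/side0.npz" if k=="0" else "pics/s1.npz")["im"]
    g,y,r=measure("side",s); print(k,cv2.boundingRect(r),cv2.boundingRect(g),cv2.boundingRect(y))
```

```text
[ 0.49971033 -0.11388702  0.12923104] [[ 4.99813360e-01 -8.66132309e-01 -1.19508655e-03]
 [-8.66132869e-01 -4.99813810e-01  9.15191294e-05]
 [-6.76588434e-04  9.89361255e-04 -9.99999282e-01]]
[np.float64(0.4997103316439921), np.float64(-0.11388701784715999), np.float64(0.12923103631509775)] 293.4544936520805 294.51026974893983
[np.float64(0.5003), np.float64(-0.1139), 0.101] 294.55418434732064 309.54203961852545
[np.float64(0.5003), np.float64(-0.1139), 0.093] 294.73134093455997 313.660324110499
0 (273, 301, 47, 41) (322, 277, 18, 15) (253, 267, 113, 120)
1 (272, 301, 48, 41) (322, 277, 18, 16) (254, 270, 113, 117)
```

Run:
```python
from h import *
d=np.load("pics/s1.npz")["d"]; f,cx,cy,V=cam("side")
v,u=np.mgrid[0:480,0:640]; X=np.stack([(u-cx)/f*d,(v-cy)/f*d,d],-1)-V[:3,3]; X=X@V[:3,:3]
m=(d>0)&(np.hypot(X[...,0]-.5,X[...,1]+.114)<.06)&(X[...,2]>.103)
for r in range(260,312,3):
    k=m[r]; 
    if k.any(): print(r,u[r][k].min(),u[r][k].max(),X[r][k].min(0).round(3),X[r][k].max(0).round(3))
```

```text
260 276 310 [ 0.48  -0.166  0.19 ] [ 0.522 -0.115  0.235]
263 277 309 [ 0.481 -0.165  0.185] [ 0.521 -0.115  0.229]
266 278 309 [ 0.482 -0.134  0.18 ] [ 0.521 -0.116  0.197]
269 278 309 [ 0.482 -0.133  0.175] [ 0.521 -0.115  0.192]
272 279 309 [ 0.483 -0.134  0.171] [ 0.52  -0.116  0.187]
275 279 308 [ 0.483 -0.133  0.166] [ 0.519 -0.116  0.182]
278 281 307 [ 0.485 -0.132  0.16 ] [ 0.518 -0.116  0.176]
281 283 300 [ 0.488 -0.134  0.16 ] [ 0.509 -0.121  0.172]
284 286 295 [ 0.492 -0.133  0.16 ] [ 0.503 -0.126  0.167]
```

Run:
```python
from h import *
f,cx,cy,V=cam("side"); v,u=np.mgrid[0:480,0:640]
def pts(d): return (np.stack([(u-cx)/f*d,(v-cy)/f*d,d],-1)-V[:3,3])@V[:3,:3]
X=pts(np.load("pics/s1.npz")["d"]); print("crown",X[311,295],"lid",X[350,290],"tip",X[283,290])
d=np.load("pics/side0.npz")["d"]; X=pts(d); m=(d>0)&(np.hypot(X[...,0]-.229,X[...,1]-.635)<.09)&(X[...,2]>.05)
print("open min z",np.sort(X[m][:,2])[:30:5])
print(robot.read_t(),robot.read_position(),robot.read_qpos(),robot.read_force())
# live check
robot.servo_line([*C,.125],speed=.05); print(robot.read_position())
X=pts(robot.grab_frame("side")[1]); m=(np.hypot(X[...,0]-.5,X[...,1]+.114)<.03)&(X[...,2]>.105); print(np.sort(X[m][:,2])[:30:5])
```

```text
crown [ 0.50081081 -0.11386782  0.09813969] lid [ 0.4936685  -0.14621359  0.05710566] tip [ 0.49702954 -0.13055362  0.16587266]
open min z [0.22401926 0.2247717  0.22600914 0.22637474 0.22760958 0.22796717]
8.6417 [ 0.49971033 -0.11388702  0.12923104] [ 9.12400042e+00  8.59776620e+00 -2.50559110e+01 -1.92489066e-02
 -5.64130998e+01  2.08743370e+01] [ 0.56074323  1.06058558 -0.51485078]
[ 0.49970136 -0.11396325  0.12407884]
[0.15271967 0.15499753 0.15575675 0.15620312 0.15705962 0.15742671]
```

The depth images show the real fingertips about 29 mm above the reported TCP. I press again lower, guided by force, and use the contact to calibrate the offset.

Run:
```python
from h import *
robot.servo_line([*C,.080],speed=.1)
for l in press(.078,.054,18): print(l)
print(robot.read_t(),robot.read_force())
robot.servo_line([*C,.10],speed=.1)
im,d=grab("side","s2"); f,cx,cy,V=cam("side"); v,u=np.mgrid[0:480,0:640]
X=(np.stack([(u-cx)/f*d,(v-cy)/f*d,d],-1)-V[:3,3])@V[:3,:3]; print("crown",[X[r,295].round(3) for r in (309,312,315,318)])
a=cv2.resize(im[180:400,200:400],None,fx=2.5,fy=2.5); cv2.imwrite("pics/c2.png",a[:,:,::-1]); print(robot.read_t())
```

```text
(0.078, 0.0784, -0.8)
(0.077, 0.0771, -0.7)
(0.076, 0.0759, -0.5)
(0.075, 0.0749, -0.9)
(0.074, 0.0739, -1.2)
(0.073, 0.0729, 0.1)
(0.072, 0.0719, -1.0)
(0.071, 0.0715, 6.2)
(0.07, 0.0706, 5.3)
(0.069, 0.0695, 4.6)
(0.068, 0.0682, 3.1)
(0.067, 0.0668, 0.3)
(0.066, 0.0657, -0.3)
(0.065, 0.0649, -1.0)
(0.064, 0.0639, -0.3)
(0.063, 0.0635, 4.1)
(0.062, 0.0633, 11.7)
(0.061, 0.0631, 19.4)
14.0417 [-5.85383195  1.59664564 20.0349346 ]
crown [array([ 0.5  , -0.104,  0.092]), array([ 0.501, -0.109,  0.091]), array([ 0.501, -0.116,  0.093]), array([ 0.527, -0.586,  0.602])]
14.6333
```

View pics/c2.png

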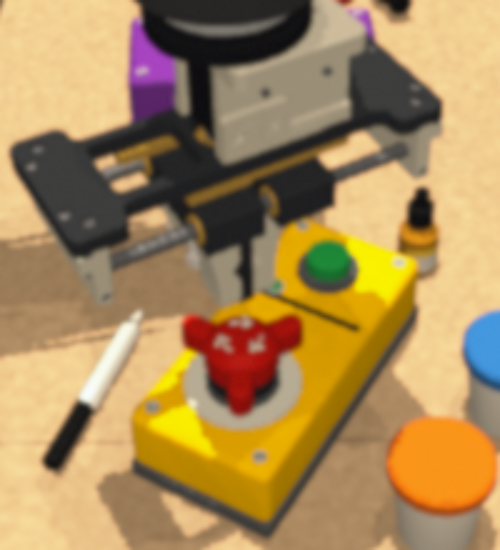

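The head sits 8 mm lower and is latched (crown 0.092), and the tip offset is 29.5 mm. Before twisting I check body and peg clearance.

Run:
```python
from h import *
d=np.load("pics/s2.npz")["d"]; f,cx,cy,V=cam("side"); v,u=np.mgrid[0:480,0:640]
X=(np.stack([(u-cx)/f*d,(v-cy)/f*d,d],-1)-V[:3,3])@V[:3,:3]
m=(d>0)&(X[...,2]>.115)&(np.hypot(X[...,0]-.5,X[...,1]+.114)<.13); P=X[m]-[*C,.1295]
t=P[:,:2]@[np.cos(TH),np.sin(TH)]; n=P[:,:2]@[-np.sin(TH),np.cos(TH)]
for lo in range(-110,111,10):
    k=(t*1000>=lo)&(t*1000<lo+10)
    if k.sum()>5: print(lo,k.sum(),"minz above tip",np.percentile(P[k,2],2).round(3),"n",np.percentile(n[k],[2,98]).round(3))
for a in (0,.2,.4,.6):
  r=np.array([np.cos(TH-a),np.sin(TH-a)]); tt=np.array([-r[1],r[0]]); p=C+.047*r+.0165*tt
  print(np.round(robot.ik([*p,.0485],ori(TH-a+np.pi))))
```

```text
-100 494 minz above tip 0.09 n [-0.041  0.034]
-90 715 minz above tip 0.066 n [-0.041  0.035]
-80 508 minz above tip 0.079 n [-0.041  0.035]
-70 289 minz above tip 0.078 n [-0.035  0.024]
-60 364 minz above tip 0.078 n [-0.033  0.026]
-50 4169 minz above tip 0.083 n [-0.03   0.018]
-40 3852 minz above tip 0.075 n [-0.04   0.018]
-30 3407 minz above tip 0.083 n [-0.046  0.017]
-20 3781 minz above tip 0.014 n [-0.05   0.016]
-10 2791 minz above tip 0.017 n [-0.052 -0.011]
0 2538 minz above tip 0.013 n [-0.052 -0.011]
10 2136 minz above tip 0.021 n [-0.05  -0.012]
20 1566 minz above tip 0.077 n [-0.046 -0.023]
30 968 minz above tip 0.08 n [-0.041 -0.02 ]
40 517 minz above tip 0.079 n [-0.041 -0.007]
50 132 minz above tip 0.077 n [-0.033 -0.013]
60 251 minz above tip 0.078 n [-0.039  0.001]
70 348 minz above tip 0.07 n [-0.041  0.012]
80 521 minz above tip 0.066 n [-0.042  0.014]
90 185 minz above tip 0.09 n [-0.041  0.024]
[ 13.  16. -28.   0. -46.  17.]
[ 12.  17. -27.   0. -47.   7.]
[ 11.  17. -26.   0. -47.  -4.]
[ 10.  18. -25.   0. -47. -14.]
```

```bash
cat > tw.py <<'E'
from h import *
Z=.0385
def pose(phi,z=Z,off=.0175,r=.044):
    e=np.array([np.cos(TH-phi),np.sin(TH-phi)]); t=np.array([-e[1],e[0]])
    return [*(C+r*e+off*t),z],ori(TH-phi+np.pi),t
def crown():
    d=robot.grab_frame("side")[1]; f,cx,cy,V=cam("side"); v,u=np.mgrid[0:480,0:640]
    X=(np.stack([(u-cx)/f*d,(v-cy)/f*d,d],-1)-V[:3,3])@V[:3,:3]
    m=np.hypot(X[...,0]-C[0],X[...,1]-C[1])<.012; m&=(X[...,2]<.115)&(X[...,2]>.06); return np.median(X[m][:,2]).round(4),int(m.sum())
E
python3 - <<'E'
from tw import *
p,o,_=pose(-.25,.10); robot.goto(p,o)
p,o,_=pose(-.25); robot.servo_line(p,o,speed=.12); f0=np.array(robot.read_force()); print(robot.read_t(),f0.round(1),crown())
for phi in np.arange(-.15,.63,.06):
    p,o,t=pose(phi); robot.servo_line(p,o,speed=.04); f=np.array(robot.read_force())-f0
    print(round(phi,2),"tang",round(f[:2]@t,1),f.round(1))
    if np.linalg.norm(f)>25: print("stop"); break
print(robot.read_t(),crown()); grab("side","s3")
E
```

```text
15.6083 [ 1.   0.3 -0. ] (np.float64(0.092), 187)
-0.15 tang 0.5 [-1.  -0.1 -0.7]
-0.09 tang 1.4 [-1.9  0.4  0.5]
-0.03 tang 0.2 [-0.9 -0.3  0.2]
0.03 tang 1.7 [-1.2  1.2 -0.3]
0.09 tang 1.7 [-1.5  1.1  0.1]
0.15 tang 0.8 [-0.6  0.6  0.3]
0.21 tang 1.4 [-0.3  1.4 -0.3]
0.27 tang -0.3 [-0.4 -0.4 -0. ]
0.33 tang 0.7 [-1.3  0.4  0.4]
0.39 tang 0.3 [-0.3  0.2  0.2]
0.45 tang -0.2 [-1.2 -0.3  1.2]
0.51 tang 0.7 [-1.6  0.7  0.5]
0.57 tang -0.2 [-1.  -0.2  0.7]
0.63 tang 0.1 [-1.4  0.2  0.3]
19.175 (np.float64(0.1001), 183)
```

The crown is back at 0.100, so the head has sprung out. I back off the way I came, lift and check.

Run:
```python
from tw import *
for phi in (.3,0,-.25):
    p,o,_=pose(phi); robot.servo_line(p,o,speed=.06)
p,o,_=pose(-.25,.10); robot.servo_line(p,o,speed=.12)
robot.dwell(.2); print(robot.read_t(),crown())
im,_=grab("side","s4"); b=np.load("pics/s3.npz")["im"]
cv2.imwrite("pics/c4.png",np.hstack([cv2.resize(i[180:400,240:400],None,fx=2.4,fy=2.4) for i in (b,im)])[:,:,::-1])
from m import *
for n in ("side0","s2","s4"):
    g,y,r=measure("side",np.load(f"pics/{n}.npz")["im"]); print(n,cv2.boundingRect(r),cv2.boundingRect(g),cv2.minEnclosingCircle(W("side",g,.071)))
```

```text
21.4667 (np.float64(0.1002), 187)
side0 (273, 301, 47, 41) (322, 277, 18, 15) ((0.5516859292984009, -0.0344093032181263), 0.01596652902662754)
s2 (273, 306, 47, 39) (322, 277, 18, 16) ((0.5519851446151733, -0.03514218330383301), 0.016515908762812614)
s4 (273, 301, 47, 41) (322, 277, 19, 16) ((0.5519851446151733, -0.03514218330383301), 0.016515908762812614)
```

View pics/c4.png

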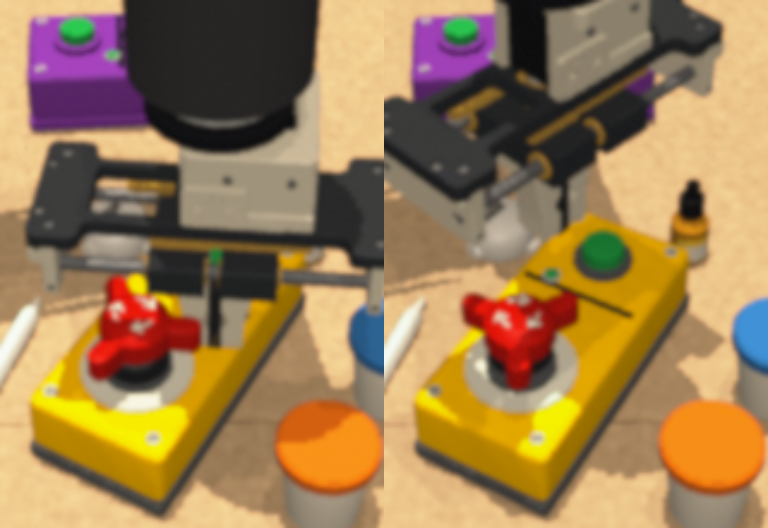

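The left half shows the head turned and up. On the right it is out again, back at zero twist, and the station has not moved. Now the green button.

Run:
```python
from tw import *
q0=robot.read_qpos()
a=min((np.radians(-30),np.radians(150)),key=lambda a:abs(robot.ik([*GB,.09],ori(a))[5]-q0[5]))
robot.goto([*GB,.09],ori(a)); robot.servo_line([*GB,.048],speed=.1)
for l in press(.045,.031,15): print(l)
robot.servo_line([*GB,.09],speed=.1); print(robot.read_t(),crown())
robot.servo_line([*GB,.2],speed=.25); robot.movej([86.637,20.546,.682,0,-70.136,-16.507])
print(robot.read_t())
s,_=grab("side","s5"); t,_=grab("top","t5")
cv2.imwrite("pics/c5.png",np.hstack([cv2.resize(s[180:420,200:420],None,fx=1.8,fy=1.8),cv2.resize(t[160:400,300:520],None,fx=1.8,fy=1.8)])[:,:,::-1])
from m import *
for n in ("top0","t5"):
    g,y,r=measure("top",np.load(f"pics/{n}.npz")["im"]); print(n,cv2.boundingRect(r),cv2.boundingRect(g),cv2.minAreaRect(W("top",y,.055)))
```

```text
(0.045, 0.0453, 0.7)
(0.044, 0.0441, 0.1)
(0.043, 0.0429, 0.3)
(0.042, 0.042, 0.2)
(0.041, 0.0411, 2.4)
(0.04, 0.0401, 3.2)
(0.039, 0.039, 4.2)
(0.038, 0.038, 4.1)
(0.037, 0.0371, 5.7)
(0.036, 0.0367, 11.4)
(0.035, 0.0366, 19.5)
26.8667 (np.float64(0.1003), 182)
30.1083
top0 (434, 260, 38, 41) (384, 242, 16, 17) ((0.522782564163208, -0.07465553283691406), (0.1862471103668213, 0.08665948361158371), 60.010589599609375)
t5 (434, 260, 38, 41) (384, 242, 16, 17) ((0.5226315855979919, -0.07491716742515564), (0.18564295768737793, 0.08665948361158371), 60.010589599609375)
```

View pics/c5.png

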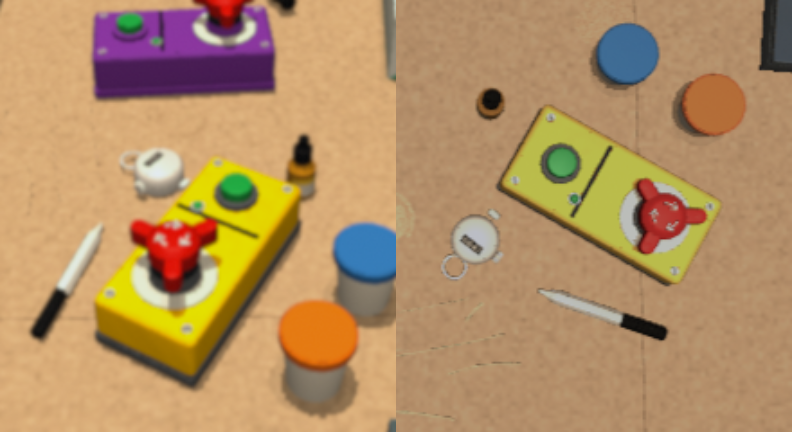

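The head is out, the green button bottomed and sprang back, and everything is in its place.

```bash
python3 -c "
from rig import robot
print(robot.job_done())"
```

```text
the job is handed in; nothing more can be done
None
```

The stop head was pressed in until it latched, turned clockwise by a lobe until it sprang out, and the green button was then pressed fully; the station stayed put, the items around it look undisturbed, and I handed the job in at about 30 s (no verdict returned).

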